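# Fit the V rest and move the sliding work rest out by one hole

### The job

First push the loose V-shaped rest head down onto the square post of the sliding tube section until it sits fully home, with its V groove running along the bar, and let go of it. Then grip the black knob of the spring lock pin, pull it up, slide the section one hole along the bar, away from the upright end plate, and let the pin drop fully home in that next hole. Finish still gripping the knob with the pin home, the rest head still seated, and everything else on the desk left where it was.

Things in the scene. Friction and masses are not known exactly. Their poses are not given: they have to be found in the camera images.
- stand: Fixed stand: steel bar 320 mm long, 24 x 24 mm, top 46 mm above the desk, on two feet 66 mm wide. Origin on the desk under mid-bar; x along the bar, away from the grey upright end plate (72 mm high, at x = -164 mm), towards the low black end cap (x = +162 mm). Round 13 mm holes along its top, 40 mm apart; the pin starts in the one at x = -5 mm.
- section (a joint): Slide of the aluminium sleeve along the bar, m: 0 = starting hole (2 mm play either way), +0.040 = next hole, away from the end plate; range -0.004 to 0.100. Sleeve 130 mm long, 38 mm wide, top 53 mm above the desk; post near its rear end (towards the end plate), knob 100 mm farther along the stand's x. Drags with 2 N; moves only with the pin lifted 10 mm or more.
- plunger (a joint): Lift of the spring lock pin, m: 0 = home, 0.016 = pulled up to its stop. The 9 mm round-ended pin reaches 10 mm into the bar. The spring pushes it down with about 5 N at 0 and 10 N at 0.016; let go over a hole it drops in by itself, elsewhere it rides on the bar's top at about 0.010 until it meets a hole.
- pull_knob: Round black ribbed knob on the lock pin, 26 mm diameter, 26 mm high, gripped from above. Origin: centre of its underside, 74 mm above the desk when the pin is home; z up. It rises with the pin and travels with the section. Under it is a 20 mm wide housing, 16 mm high, on the section's top.
- post_base (a point): Centre of the foot of the square steel post on the section, on the section's top face, 53 mm above the desk; same axes as the stand. The post is 16 x 16 mm with its sides along and across the bar, 28 mm high, the last 6 mm tapering to 9 mm.
- next_hole (a point): Centre of the mouth of the next hole, in which the pin must end: on top of the bar, 46 mm above the desk, 40 mm from the starting hole along the stand's x. A thick blue pipe and a shelf 0.2 m above the desk stand behind the work, nearest on the right behind the rest head: keep the gripper clear of them.
- rest_head: Loose steel V rest head, 36 (x) x 50 (y) x 50 mm high, about 0.15 kg, standing on the desk to the right of the bar. Origin: centre of its underside, z up, x along the V groove in its top (32 mm wide, 16 deep). Square bore in its underside, 19 x 19 mm, 30 deep, parallel to its sides. Its upright flat sides can be gripped across 36 or 50 mm. Seated, its underside lies at post_base.
- relay: Bystander: small black cube relay, 28 x 28 x 24 mm, behind the bar. Origin: centre of its underside.
- solder_spool: Bystander: spool of solder wire with blue flanges, 58 mm diameter, 42 mm high, behind the bar. Origin: centre of its underside.
Mind the look-alikes: they are no part of the job. What is shaped like the rest_head but purple is not meant.

How it is judged:
By the outcome, as a careful person would: the job done as asked, in the order asked, and still so for the second after the job is handed in, while the arm keeps its last pose, push and grip.
It also fails if it takes over 56 s, if anything falls off the work surface, if the arm or the gripper's body presses on something with over 40 N, if the wrist force passes 120 N, or if a joint passes its speed limit or range.

### The arm

A 6-joint arm with a two-finger parallel gripper is mounted at the origin on the work surface; the furniture and walls round the work are solid. World frame = base frame: x ahead of the robot, y to its left, z up, the work surface at z = 0. Lengths are in m, angles in rad, forces in N, time in s.
With the tool pointing down it reaches from about 0.375 to 0.9 m from the base axis. Payload 3.1 kg.
Tool frame: the origin (TCP) lies midway between the tips of the shut fingers; the grasp point (between the pads) lies 19 mm behind it (manip.grasp_offset is the distance from the TCP to the grasp point, in m); z points along the fingers, y is the line along which they close (so a half turn about z gives the same grasp; the last joint's range is limited). The gripper opens to 85 mm and grips with 20 to 120 N. Pads are 22 mm wide; open, the fingers measure 114 mm over their backs; the gripper's body (76 mm by 85 mm) begins 54 mm behind the grasp point. The pads swing forward as they close: fully open they stand 13 mm farther back than shut.
Start: joints at [-1.466, 0.527, 1.433, -0, 1.181, -0.178], TCP at [0.175, -0.6, 0.231] pointing down, gripper open.
Joint ranges: [-3.08, 3.08], [-0.75, 2.2], [0.22, 2.44], [-1.43, 4.57], [0, 2.65], [-2.85, 2.85]. Speed limits (rad/s): [2.79, 2.79, 3.14, 3.14, 3.14, 3.14].

### API

Orientations are given as a unit quaternion [x, y, z, w].
In Python, from station import sensors, cams, order, manip gives the robot as it stands.
- The arm moves only by the tool move_arm, never from a script. Its argument "targets" is a list of rows, each an object of numbers: "dx", "dy", "dz": the shift along the world's x, y, z normalised to -1 to 1, where 1 is 25 mm; "rx", "ry", "rz": the turn, a rotation vector about the world's x, y, z normalised to -1 to 1, where 1 is 30 degrees. A call has exactly 10 rows; each row shifts and turns the commanded pose from where the row before left it; what a row does not reach is not made up. A row lasts 1/8 s, in which the tool goes at most 62.5 mm and 10.7 degrees, less where a joint would pass 70% of its speed; a pose out of reach is approached as far as the arm can. A call with a number of a shift or a turn outside -1 to 1 is refused whole. A call with a gripper value outside its range is refused whole. "claw" is the opening in per cent of the stroke, from 0 (shut) to 100 (fully open), set as the call begins (left out, the last holds). The fingers move at their own pace and stop on an object; "newtons" is the grip in N (left out, the last holds). Time passes only in rows, so rows that do not move let the fingers close, or fill a call up. It gives the time, the measured TCP pose, the force, the opening and the grip force at its end, in the units of the state.
- sensors.sense(): the state, without advancing time (a new reading comes with each control period).
- cams.snapshot(name): name is "scene" or "top"; returns the picture (480x640x3 uint8, red, green, blue); there is no depth.
- cams.camera_model(name): a dict with "fx", "fy", "cx", "cy" (pixels), "extrinsics" (4x4, takes a point from world to camera coordinates). Camera axes: x right, y down, z forward; pixel columns grow to the right and rows downward; lengths in m; the calibration is good to about 2 mm. A picture is of the moment at which its call begins. camera_model takes no time and is no camera call.
- order.sign_off(): hands the job in; it is judged then, once.
The state is a dict: "t": time; "q": joint angles; "qd": joint speeds; "tau": joint torques, N m; "tcp_pos": TCP position; "tool_rot": TCP orientation; "force": force on the tool from outside, world axes, zero at the start; "ft_torque": the same for the moment, N m; "finger_gap": opening from 0.0 (shut) to 1.0 (fully open); "gripper_force": force on a finger pad.
Only numpy, scipy, OpenCV 4.12 (cv2) and the standard library are available. Lean on these libraries where they do the work, as an engineer would, in place of code of your own. Each camera call takes 0.05 s, during which the arm holds its last target. There are 200 camera calls.

## Working session

There is one attempt and no reset: what is moved stays moved. The work goes in short steps, Python scripts to look and compute and a tool call to move; the robot and the scene stay as the last step left them, time stands still between calls to the robot, and variables do not carry over. Pictures are saved under pics/ and viewed, at most 10 in all, crops included, and the job is handed in when it is done.

Besides the shell and the picture viewer there is one more tool, called by a JSON object that holds its "api" and its "payload". move_arm: Moves the arm, as the interface text tells. Scaled input: -1 to 1 covers 25 mm each way for a shift and 30 degrees each way for a turn. Its arguments: {"type":"object","properties":{"targets":{"type":"array"},"claw":{"type":"number"},"newtons":{"type":"number"}},"required":["targets"]}

```bash
mkdir -p pics; ls
cat > h.py <<'E'
import numpy as np, cv2
from station import sensors, cams, order, manip
def snap(name,fn=None):
    im=cams.snapshot(name)
    if fn: cv2.imwrite('pics/'+fn,im[:,:,::-1])
    return im
def ray(name,px):
    m=cams.camera_model(name);E=np.array(m['extrinsics']);R,t=E[:3,:3],E[:3,3]
    d=R.T@np.array([(px[0]-m['cx'])/m['fx'],(px[1]-m['cy'])/m['fy'],1]);return -R.T@t,d
def onz(name,px,z):
    o,d=ray(name,px);return o+d*(z-o[2])/d[2]
def proj(name,p):
    m=cams.camera_model(name);E=np.array(m['extrinsics']);c=E[:3,:3]@np.array(p)+E[:3,3]
    return np.array([m['fx']*c[0]/c[2]+m['cx'],m['fy']*c[1]/c[2]+m['cy']])
E
python3 - <<'E'
from h import *
snap('top','top0.png');snap('scene','scene0.png')
for n in('top','scene'):
    o,d=ray(n,(320,240));print(n,o.round(3),d.round(3),cams.camera_model(n)['fx'])
s=sensors.sense();print(s['t'],s['tool_rot'],s['tcp_pos'],manip.grasp_offset)
E
```

```text
pics
top [ 0.391 -0.03   0.905] [ 0.038  0.    -0.999] 449.36271878220947
scene [-0.039  0.39   0.726] [ 0.525 -0.472 -0.709] 493.5545048209767
0.1 [ 9.89951518e-01  1.41403820e-01  3.95926905e-05 -9.74745246e-04] [ 0.17495296 -0.59935206  0.23042092] 0.0187
```

View pics/top0.png

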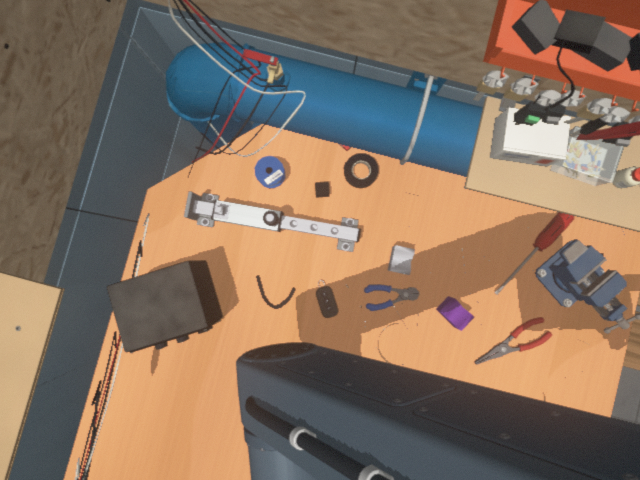

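View pics/scene0.png

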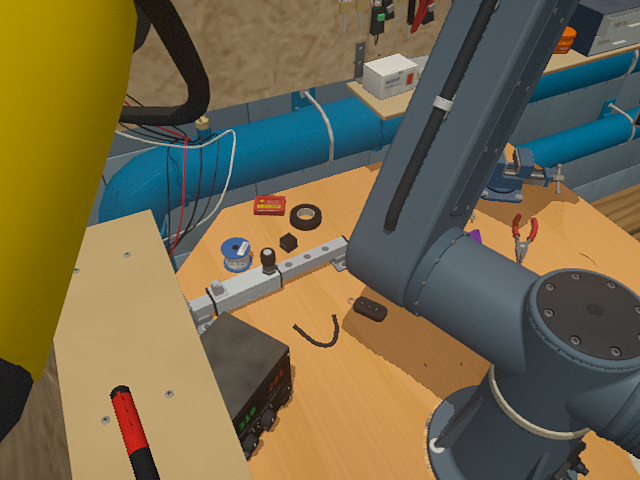

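The top view shows the stand from (190,205), the end plate, to (357,232), with the post at about (221,208) and the knob at (272,217). Candidates for the rest head are the grey block at (402,258) and the purple block at (455,312), a look-alike. I choose the grey one and check it in a close crop.

Run:
```python
from h import *
im=cv2.imread('pics/top0.png')
a=cv2.resize(im[180:256,180:370],None,fx=4.2,fy=4.2,interpolation=cv2.INTER_CUBIC)
b=cv2.resize(im[235:290,370:440],None,fx=4.2,fy=4.2,interpolation=cv2.INTER_CUBIC)
c=np.zeros((a.shape[0]+b.shape[0],a.shape[1],3),np.uint8);c[:a.shape[0]]=a;c[a.shape[0]:,:b.shape[1]]=b
cv2.imwrite('pics/crop0.png',c);print(a.shape,b.shape)
hsv=cv2.cvtColor(im,cv2.COLOR_BGR2HSV)
m=((hsv[...,1]<70)&(hsv[...,2]>90)).astype(np.uint8)
for nm,(x0,y0,x1,y1) in dict(stand=(180,185,370,256),head=(380,235,425,285)).items():
    s=np.zeros_like(m);s[y0:y1,x0:x1]=m[y0:y1,x0:x1]
    for k in cv2.findContours(s,0,2)[0]:
        if cv2.contourArea(k)>60: 
            r=cv2.minAreaRect(k);print(nm,cv2.contourArea(k),r,cv2.boxPoints(r).round(1).tolist())
```

```text
(319, 798, 3) (231, 294, 3)
stand 3369.5 ((271.7630310058594, 220.66604614257812), (175.17904663085938, 32.729034423828125), 9.984960556030273) [[182.6999969482422, 221.60000610351562], [188.3000030517578, 189.39999389648438], [360.8999938964844, 219.6999969482422], [355.20001220703125, 252.0]]
head 527.5 ((401.0384521484375, 259.3077087402344), (22.16111946105957, 26.475675582885742), 11.309932708740234) [[387.6000061035156, 270.1000061035156], [392.79998779296875, 244.1999969482422], [414.5, 248.5], [409.29998779296875, 274.5]]
```

View pics/crop0.png

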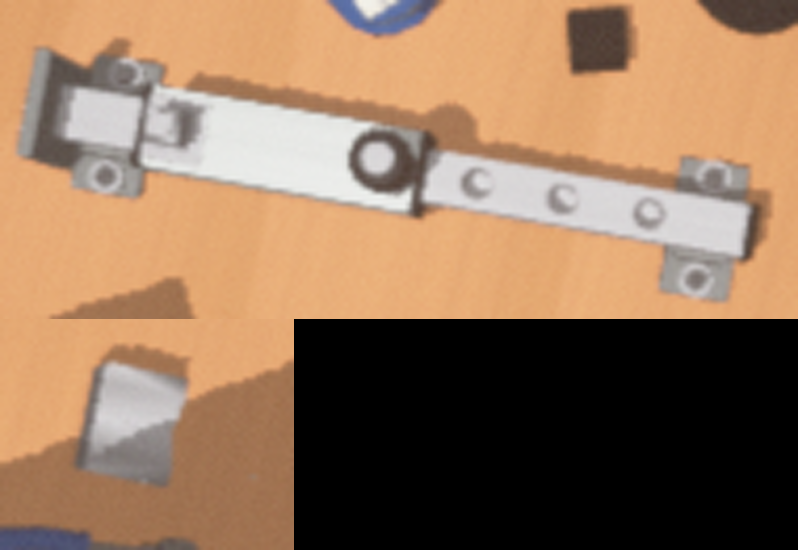

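The crop confirms the grey V block. Its top corners are at about (395,245), (414,249), (410,275) and (389,270), with the short side nearly along the bar. The free holes are at about (294,224), (314,227) and (335,231).

Run:
```python
from h import *
f=lambda x,y:(180+(x+.5)/4.2-.5,180+(y+.5)/4.2-.5)
g=lambda x,y:(370+(x+.5)/4.2-.5,235+(y-319+.5)/4.2-.5)
H=np.array([onz('top',f(*p),.046) for p in[(477,183),(563,198.5),(649,213)]])
print('holes',H.round(4).tolist(),np.linalg.norm(np.diff(H,axis=0),axis=1))
u=H[2]-H[0];u/=np.linalg.norm(u);v=np.array([-u[1],u[0],0]);print('yaw',np.degrees(np.arctan2(u[1],u[0])))
org=H[1]-.075*u
print('org',org,'knob',org-.005*u,'post',org-.105*u)
print('knobtop meas',onz('top',f(380,155),.100), 'post reproj',proj('top',org-.105*u+[0,0,.035]),proj('top',org-.105*u+[0,0,.007]))
pr=lambda p:((p+.5-[180,180])*4.2-.5).round(0)
for z in(.007,.029,.035):
  w=.008 if z<.03 else .0045
  print(z,[pr(proj('top',org-.105*u+a*w*u+b*w*v+[0,0,z])).tolist() for a,b in((1,1),(1,-1),(-1,-1),(-1,1))])
C=np.array([onz('top',g(*p),.05) for p in[(105,363),(187,378),(170,486),(84,468)]])
print('head',C.round(4).tolist(),C.mean(0),np.linalg.norm(np.diff(C,axis=0),axis=1))
e=(C[1]-C[0])+(C[2]-C[3]);print(np.degrees(np.arctan2(e[1],e[0])))
e=(C[0]-C[3])+(C[1]-C[2]);print(np.degrees(np.arctan2(e[1],e[0])))
```

```text
holes [[0.4562, 0.022, 0.046], [0.449, -0.0173, 0.046], [0.4423, -0.0565, 0.046]] [0.03992846 0.03978948]
yaw -100.03710723206261
org [0.46208066 0.05652579 0.046     ] knob [0.46295209 0.06144927 0.046     ] post [0.48038068 0.15991878 0.046     ]
knobtop meas [0.46423376 0.06031432 0.1       ] post reproj [217.35125258 208.85777252] [220.7031531  210.42924734]
0.007 [[193.0, 115.0], [187.0, 150.0], [152.0, 144.0], [159.0, 109.0]]
0.029 [[183.0, 110.0], [176.0, 145.0], [140.0, 139.0], [147.0, 103.0]]
0.035 [[170.0, 115.0], [167.0, 135.0], [147.0, 131.0], [150.0, 111.0]]
head [[0.4137, -0.1713, 0.05], [0.4068, -0.2083, 0.05], [0.3582, -0.1999, 0.05], [0.3663, -0.1613, 0.05]] [ 0.38626117 -0.1851847   0.05      ] [0.03760839 0.04937196 0.03950634]
-101.22181054788389
-10.812669801241073
```

{"api": "move_arm", "payload": {"targets": [{"dx": 0.42,"dy": 0.83,"dz": -0.14,"rz": 0.105},{"dx": 0.42,"dy": 0.83,"dz": -0.14,"rz": 0.105},{"dx": 0.42,"dy": 0.83,"dz": -0.14,"rz": 0.105},{"dx": 0.42,"dy": 0.83,"dz": -0.14,"rz": 0.105},{"dx": 0.42,"dy": 0.83,"dz": -0.14,"rz": 0.105},{"dx": 0.42,"dy": 0.83,"dz": -0.14,"rz": 0.105},{"dx": 0.42,"dy": 0.83,"dz": -0.14,"rz": 0.105},{"dx": 0.42,"dy": 0.83,"dz": -0.14,"rz": 0.105},{"dx": 0.42,"dy": 0.83,"dz": -0.14,"rz": 0.105},{"dx": 0.42,"dy": 0.83,"dz": -0.14,"rz": 0.105}], "claw": 100, "newtons": 60}}

```text
schema error: expected keys dx, dy, dz, rx, ry, rz
```

{"api": "move_arm", "payload": {"targets": [{"dx": 0.42,"dy": 0.83,"dz": -0.14,"rz": 0.105},{"dx": 0.42,"dy": 0.83,"dz": -0.14,"rz": 0.105},{"dx": 0.42,"dy": 0.83,"dz": -0.14,"rz": 0.105},{"dx": 0.42,"dy": 0.83,"dz": -0.14,"rz": 0.105},{"dx": 0.42,"dy": 0.83,"dz": -0.14,"rz": 0.105},{"dx": 0.42,"dy": 0.83,"dz": -0.14,"rz": 0.105},{"dx": 0.42,"dy": 0.83,"dz": -0.14,"rz": 0.105},{"dx": 0.42,"dy": 0.83,"dz": -0.14,"rz": 0.105},{"dx": 0.42,"dy": 0.83,"dz": -0.14,"rz": 0.105},{"dx": 0.42,"dy": 0.83,"dz": -0.14,"rz": 0.105}]}}

```text
schema error: expected keys dx, dy, dz, rx, ry, rz
```

```bash
cat > st.py <<'E'
from h import *
from scipy.spatial.transform import Rotation as R
def st():
    s=sensors.sense();M=R.from_quat(s['tool_rot']).as_matrix()
    print('t',round(s['t'],2),'tcp',np.round(s['tcp_pos'],4),'ydir',np.degrees(np.arctan2(M[1,1],M[0,1])).round(2),'z',M[:,2].round(3),'gap',s['finger_gap'],'F',np.round(s['force'],1),s['gripper_force'],'q',np.round(s['q'],2));return s
if __name__=='__main__':st()
E
python3 - <<'E'
from st import *
st();im=snap('scene','s1.png');t=snap('top','t1.png')
cv2.imwrite('pics/v1.png',np.hstack([cv2.resize(im[200:440,240:440,::-1],None,fx=2,fy=2),cv2.resize(t[180:300,330:430,::-1],None,fx=4,fy=4)]))
E
```

```text
t 0.1 tcp [ 0.175  -0.5994  0.2304] ydir -73.74 z [-0.     0.002 -1.   ] gap 1.0022828602122071 F [ 0.6  0.8 -0.6] 0.0 q [-1.47  0.53  1.43  0.    1.18 -0.18]
```

View pics/v1.png

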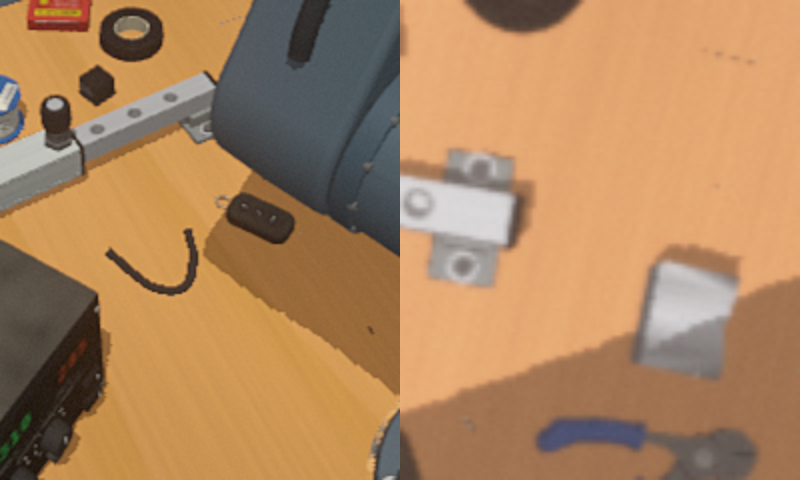

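The picture shows the scene unchanged, because the moves were refused for missing keys. The pliers' jaw lies close in front of the head, so I will open the claw only to 76%.

{"api": "move_arm", "payload": {"targets": [{"dx": 0.42,"dy": 0.83,"dz": -0.14,"rx": 0,"ry": 0,"rz": 0.105},{"dx": 0.42,"dy": 0.83,"dz": -0.14,"rx": 0,"ry": 0,"rz": 0.105},{"dx": 0.42,"dy": 0.83,"dz": -0.14,"rx": 0,"ry": 0,"rz": 0.105},{"dx": 0.42,"dy": 0.83,"dz": -0.14,"rx": 0,"ry": 0,"rz": 0.105},{"dx": 0.42,"dy": 0.83,"dz": -0.14,"rx": 0,"ry": 0,"rz": 0.105},{"dx": 0.42,"dy": 0.83,"dz": -0.14,"rx": 0,"ry": 0,"rz": 0.105},{"dx": 0.42,"dy": 0.83,"dz": -0.14,"rx": 0,"ry": 0,"rz": 0.105},{"dx": 0.42,"dy": 0.83,"dz": -0.14,"rx": 0,"ry": 0,"rz": 0.105},{"dx": 0.42,"dy": 0.83,"dz": -0.14,"rx": 0,"ry": 0,"rz": 0.105},{"dx": 0.42,"dy": 0.83,"dz": -0.14,"rx": 0,"ry": 0,"rz": 0.105}], "claw": 76, "newtons": 60}}

```text
t: 1.45
tcp_pos: [0.2807, -0.3912, 0.1961]
tool_rot: [0.914, 0.406, 0.0, 0.0]
force: [0.7, -0.4, -0.1]
finger_gap: 0.759
gripper_force: 0.0
```

{"api": "move_arm", "payload": {"targets": [{"dx": 0.42,"dy": 0.83,"dz": -0.14,"rx": 0,"ry": 0,"rz": 0.105},{"dx": 0.42,"dy": 0.83,"dz": -0.14,"rx": 0,"ry": 0,"rz": 0.105},{"dx": 0.42,"dy": 0.83,"dz": -0.14,"rx": 0,"ry": 0,"rz": 0.105},{"dx": 0.42,"dy": 0.83,"dz": -0.14,"rx": 0,"ry": 0,"rz": 0.105},{"dx": 0.42,"dy": 0.83,"dz": -0.14,"rx": 0,"ry": 0,"rz": 0.105},{"dx": 0.42,"dy": 0.83,"dz": -0.14,"rx": 0,"ry": 0,"rz": 0.105},{"dx": 0.42,"dy": 0.83,"dz": -0.14,"rx": 0,"ry": 0,"rz": 0.105},{"dx": 0.42,"dy": 0.83,"dz": -0.14,"rx": 0,"ry": 0,"rz": 0.105},{"dx": 0.42,"dy": 0.83,"dz": -0.14,"rx": 0,"ry": 0,"rz": 0.105},{"dx": 0.42,"dy": 0.83,"dz": -0.14,"rx": 0,"ry": 0,"rz": 0.105}]}}

```text
t: 2.7
tcp_pos: [0.3855, -0.1836, 0.1612]
tool_rot: [0.769, 0.639, 0.0, 0.0]
force: [-0.1, -0.5, 0.6]
finger_gap: 0.757
gripper_force: 0.0
```

Run:
```python
from st import *
st();im=snap('scene','s2.png');t=snap('top','t2.png')
cv2.imwrite('pics/v2.png',np.hstack([im[100:400,200:600,::-1],cv2.resize(t[150:300,240:440,::-1],None,fx=2,fy=2)]))
```

```text
t 2.7 tcp [ 0.3855 -0.1836  0.1612] ydir -10.52 z [ 0. -0. -1.] gap 0.7566360656067811 F [-0.1 -0.5  0.6] 0.0 q [-0.71  0.39  1.99 -0.    0.77 -0.52]
```

View pics/v2.png

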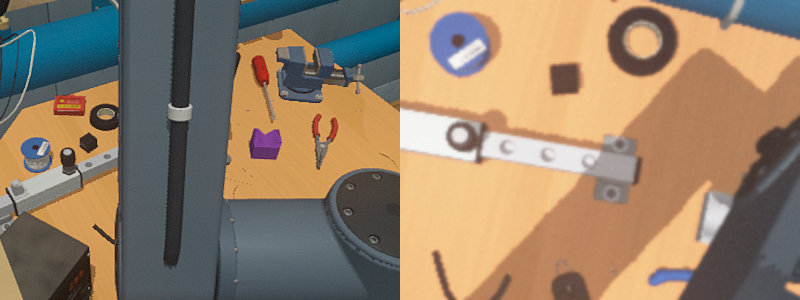

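Both views show the head hidden behind the arm; only its left edge is visible at about (595,260) in the top view. I descend on the first measurement, which fits the sizes given (38 x 49 mm).

{"api": "move_arm", "payload": {"targets": [{"dx": 0.03,"dy": -0.08,"dz": -0.8,"rx": 0,"ry": 0,"rz": 0},{"dx": 0,"dy": 0,"dz": -0.8,"rx": 0,"ry": 0,"rz": 0},{"dx": 0,"dy": 0,"dz": -0.8,"rx": 0,"ry": 0,"rz": 0},{"dx": 0,"dy": 0,"dz": -0.8,"rx": 0,"ry": 0,"rz": 0},{"dx": 0,"dy": 0,"dz": -0.7,"rx": 0,"ry": 0,"rz": 0},{"dx": 0,"dy": 0,"dz": -0.6,"rx": 0,"ry": 0,"rz": 0},{"dx": 0,"dy": 0,"dz": -0.6,"rx": 0,"ry": 0,"rz": 0},{"dx": 0,"dy": 0,"dz": -0.5,"rx": 0,"ry": 0,"rz": 0},{"dx": 0,"dy": 0,"dz": -0.4,"rx": 0,"ry": 0,"rz": 0},{"dx": 0,"dy": 0,"dz": 0,"rx": 0,"ry": 0,"rz": 0}]}}

```text
t: 4.05
tcp_pos: [0.3856, -0.1869, 0.0108]
tool_rot: [0.77, 0.638, -0.0, -0.001]
force: [0.0, -0.3, 0.6]
finger_gap: 0.756
gripper_force: 0.0
```

{"api": "move_arm", "payload": {"targets": [{"dx": 0,"dy": 0,"dz": 0,"rx": 0,"ry": 0,"rz": 0},{"dx": 0,"dy": 0,"dz": 0,"rx": 0,"ry": 0,"rz": 0},{"dx": 0,"dy": 0,"dz": 0,"rx": 0,"ry": 0,"rz": 0},{"dx": 0,"dy": 0,"dz": 0,"rx": 0,"ry": 0,"rz": 0},{"dx": 0,"dy": 0,"dz": 0,"rx": 0,"ry": 0,"rz": 0},{"dx": 0,"dy": 0,"dz": 0,"rx": 0,"ry": 0,"rz": 0},{"dx": 0,"dy": 0,"dz": 0,"rx": 0,"ry": 0,"rz": 0},{"dx": 0,"dy": 0,"dz": 0,"rx": 0,"ry": 0,"rz": 0},{"dx": 0,"dy": 0,"dz": 0,"rx": 0,"ry": 0,"rz": 0},{"dx": 0,"dy": 0,"dz": 0,"rx": 0,"ry": 0,"rz": 0}], "claw": 40}}

```text
t: 5.3
tcp_pos: [0.3859, -0.1871, 0.0117]
tool_rot: [0.77, 0.638, 0.0, 0.0]
force: [0.4, 1.2, 5.9]
finger_gap: 0.577
gripper_force: 62.2
```

{"api": "move_arm", "payload": {"targets": [{"dx": 0,"dy": 0,"dz": 0.4,"rx": 0,"ry": 0,"rz": 0},{"dx": 0,"dy": 0,"dz": 0.8,"rx": 0,"ry": 0,"rz": 0},{"dx": 0,"dy": 0,"dz": 0.9,"rx": 0,"ry": 0,"rz": 0},{"dx": 0,"dy": 0,"dz": 0.9,"rx": 0,"ry": 0,"rz": 0},{"dx": 0,"dy": 0.3,"dz": 0.9,"rx": 0,"ry": 0,"rz": 0},{"dx": 0.1,"dy": 0.6,"dz": 0.6,"rx": 0,"ry": 0,"rz": 0},{"dx": 0.2,"dy": 0.8,"dz": 0.3,"rx": 0,"ry": 0,"rz": 0},{"dx": 0.2,"dy": 0.8,"dz": 0,"rx": 0,"ry": 0,"rz": 0},{"dx": 0.2,"dy": 0.8,"dz": 0,"rx": 0,"ry": 0,"rz": 0},{"dx": 0.2,"dy": 0.8,"dz": 0,"rx": 0,"ry": 0,"rz": 0}]}}

```text
t: 6.55
tcp_pos: [0.408, -0.0836, 0.1316]
tool_rot: [0.77, 0.638, -0.0, -0.0]
force: [0.6, -0.3, -1.8]
finger_gap: 0.58
gripper_force: 62.1
```

{"api": "move_arm", "payload": {"targets": [{"dx": 0.25,"dy": 0.9,"dz": 0,"rx": 0,"ry": 0,"rz": 0.01},{"dx": 0.3,"dy": 1,"dz": 0,"rx": 0,"ry": 0,"rz": 0.01},{"dx": 0.3,"dy": 1,"dz": 0,"rx": 0,"ry": 0,"rz": 0},{"dx": 0.3,"dy": 1,"dz": 0,"rx": 0,"ry": 0,"rz": 0},{"dx": 0.35,"dy": 1,"dz": 0,"rx": 0,"ry": 0,"rz": 0},{"dx": 0.35,"dy": 1,"dz": 0,"rx": 0,"ry": 0,"rz": 0},{"dx": 0.35,"dy": 1,"dz": 0,"rx": 0,"ry": 0,"rz": 0},{"dx": 0.3,"dy": 1,"dz": 0,"rx": 0,"ry": 0,"rz": 0},{"dx": 0.3,"dy": 0.9,"dz": 0,"rx": 0,"ry": 0,"rz": 0},{"dx": 0.1,"dy": 0.5,"dz": 0,"rx": 0,"ry": 0,"rz": 0}]}}

```text
t: 7.8
tcp_pos: [0.4807, 0.149, 0.1314]
tool_rot: [0.766, 0.642, -0.0, -0.0]
force: [-0.1, -0.6, -2.4]
finger_gap: 0.576
gripper_force: 62.1
```

Run:
```python
from st import *
st();im=snap('scene','s3.png');t=snap('top','t3.png')
cv2.imwrite('pics/v3.png',np.hstack([cv2.resize(im[150:350,150:283,::-1],None,fx=3,fy=3),cv2.resize(t[130:280,160:260,::-1],None,fx=4,fy=4)]))
```

```text
t 7.8 tcp [0.4807 0.149  0.1314] ydir -10.07 z [-0. -0. -1.] gap 0.5762253964670113 F [-0.1 -0.6 -2.4] 62.09896259935505 q [ 0.08  0.52  1.83 -0.    0.79  0.25]
```

View pics/v3.png

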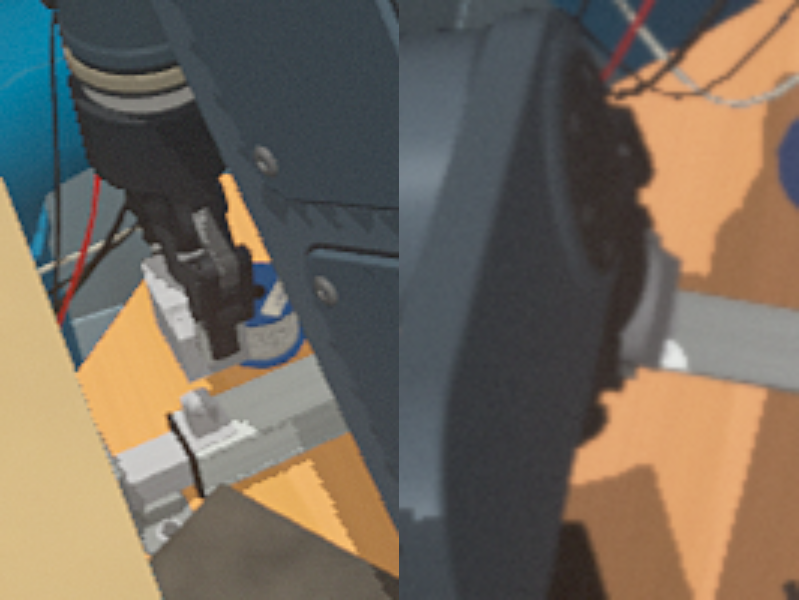

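The scene half shows the head held above and behind the post. The post tip is at about (215,281) and the head's lower left corner at about (212,273). I zoom in to measure both.

Run:
```python
from st import *
im=cv2.imread('pics/s3.png')
cv2.imwrite('pics/v4.png',cv2.resize(im[230:305,185:260],None,fx=8,fy=8,interpolation=cv2.INTER_CUBIC))
pr=lambda p:((proj('scene',p)+.5-[185,230])*8-.5).round(0).tolist()
u=np.array([-.1743,-.9847,0]);v=np.array([.9847,-.1743,0]);z=np.array([0,0,1])
P=np.array([.4804,.1599,.053])
for w,h in((8,0),(8,22),(4.5,28)):
  print('post',w,h,[pr(P+(a*w*u+b*w*v+h*z)/1e3) for a,b in((1,-1),(-1,-1),(-1,1),(1,1))])
s=sensors.sense();T=np.array(s['tcp_pos']);H=T-.0019*u-.0117*z
for h in(0,.05):
  print('head',h,[pr(H+a*.018*u+b*.025*v+h*z) for a,b in((1,-1),(-1,-1),(-1,1),(1,1))])
print('per mm u',(proj('scene',P+.01*u)-proj('scene',P))*.8,'v',(proj('scene',P+.01*v)-proj('scene',P))*.8,'z',(proj('scene',P+.01*z)-proj('scene',P))*.8)
```

```text
post 8 0 [[315.0, 505.0], [246.0, 535.0], [218.0, 485.0], [286.0, 456.0]]
post 8 22 [[302.0, 440.0], [232.0, 470.0], [202.0, 420.0], [272.0, 391.0]]
post 4.5 28 [[276.0, 417.0], [237.0, 434.0], [220.0, 406.0], [259.0, 389.0]]
head 0 [[389.0, 312.0], [224.0, 380.0], [131.0, 224.0], [291.0, 160.0]]
head 0.05 [[359.0, 142.0], [186.0, 211.0], [90.0, 54.0], [258.0, -10.0]]
per mm u [ 4.25506456 -1.83860404] v [-1.81302264 -3.0613757 ] z [-0.63933409 -2.92604517]
```

View pics/v4.png

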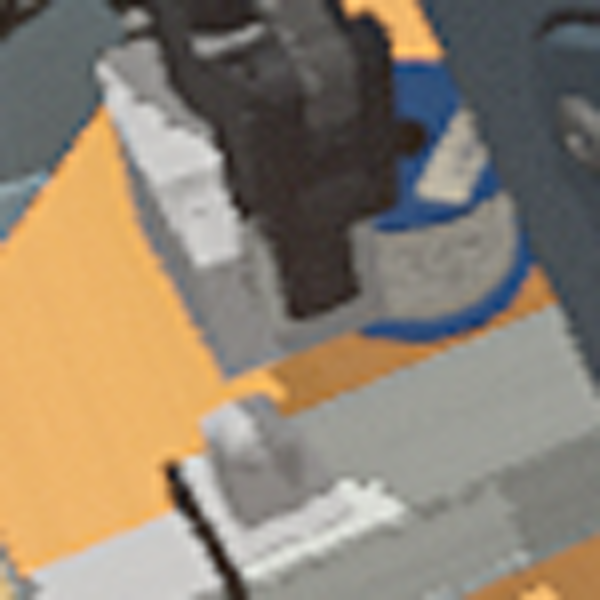

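The zoom matches the predictions: head lower corner at (226,378) against (224,380), and post base at (248,528) against (246,535). That is within about 1–2 mm and inside the taper's lead-in. I move over the post and start down.

{"api": "move_arm", "payload": {"targets": [{"dx": -0.02,"dy": 0.2,"dz": 0,"rx": 0,"ry": 0,"rz": 0},{"dx": 0,"dy": 0.16,"dz": 0,"rx": 0,"ry": 0,"rz": 0},{"dx": 0,"dy": 0,"dz": -0.4,"rx": 0,"ry": 0,"rz": 0},{"dx": 0,"dy": 0,"dz": -0.5,"rx": 0,"ry": 0,"rz": 0},{"dx": 0,"dy": 0,"dz": -0.4,"rx": 0,"ry": 0,"rz": 0},{"dx": 0,"dy": 0,"dz": -0.2,"rx": 0,"ry": 0,"rz": 0},{"dx": 0,"dy": 0,"dz": -0.15,"rx": 0,"ry": 0,"rz": 0},{"dx": 0,"dy": 0,"dz": -0.1,"rx": 0,"ry": 0,"rz": 0},{"dx": 0,"dy": 0,"dz": 0,"rx": 0,"ry": 0,"rz": 0},{"dx": 0,"dy": 0,"dz": 0,"rx": 0,"ry": 0,"rz": 0}]}}

```text
t: 9.15
tcp_pos: [0.4805, 0.1571, 0.0878]
tool_rot: [0.767, 0.642, 0.0, 0.0]
force: [0.1, 0.4, -1.7]
finger_gap: 0.577
gripper_force: 62.1
```

{"api": "move_arm", "payload": {"targets": [{"dx": 0,"dy": 0,"dz": -0.1,"rx": 0,"ry": 0,"rz": 0},{"dx": 0,"dy": 0,"dz": -0.1,"rx": 0,"ry": 0,"rz": 0},{"dx": 0,"dy": 0,"dz": -0.1,"rx": 0,"ry": 0,"rz": 0},{"dx": 0,"dy": 0,"dz": -0.1,"rx": 0,"ry": 0,"rz": 0},{"dx": 0,"dy": 0,"dz": 0,"rx": 0,"ry": 0,"rz": 0},{"dx": 0,"dy": 0,"dz": 0,"rx": 0,"ry": 0,"rz": 0},{"dx": 0,"dy": 0,"dz": 0,"rx": 0,"ry": 0,"rz": 0},{"dx": 0,"dy": 0,"dz": 0,"rx": 0,"ry": 0,"rz": 0},{"dx": 0,"dy": 0,"dz": 0,"rx": 0,"ry": 0,"rz": 0},{"dx": 0,"dy": 0,"dz": 0,"rx": 0,"ry": 0,"rz": 0}]}}

```text
t: 10.4
tcp_pos: [0.4801, 0.157, 0.0776]
tool_rot: [0.767, 0.642, -0.0, -0.0]
force: [1.0, 1.6, -4.1]
finger_gap: 0.575
gripper_force: 62.1
```

{"api": "move_arm", "payload": {"targets": [{"dx": 0,"dy": 0,"dz": -0.1,"rx": 0,"ry": 0,"rz": 0},{"dx": 0,"dy": 0,"dz": -0.1,"rx": 0,"ry": 0,"rz": 0},{"dx": 0,"dy": 0,"dz": -0.1,"rx": 0,"ry": 0,"rz": 0},{"dx": 0,"dy": 0,"dz": -0.1,"rx": 0,"ry": 0,"rz": 0},{"dx": 0,"dy": 0,"dz": -0.1,"rx": 0,"ry": 0,"rz": 0},{"dx": 0,"dy": 0,"dz": -0.05,"rx": 0,"ry": 0,"rz": 0},{"dx": 0,"dy": 0,"dz": 0,"rx": 0,"ry": 0,"rz": 0},{"dx": 0,"dy": 0,"dz": 0,"rx": 0,"ry": 0,"rz": 0},{"dx": 0,"dy": 0,"dz": 0,"rx": 0,"ry": 0,"rz": 0},{"dx": 0,"dy": 0,"dz": 0,"rx": 0,"ry": 0,"rz": 0}]}}

```text
t: 11.65
tcp_pos: [0.4803, 0.157, 0.0647]
tool_rot: [0.767, 0.642, 0.0, 0.0]
force: [-2.1, 0.9, 7.2]
finger_gap: 0.576
gripper_force: 63.2
```

{"api": "move_arm", "payload": {"targets": [{"dx": 0,"dy": 0,"dz": -0.04,"rx": 0,"ry": 0,"rz": 0},{"dx": 0,"dy": 0,"dz": -0.04,"rx": 0,"ry": 0,"rz": 0},{"dx": 0,"dy": 0,"dz": 0,"rx": 0,"ry": 0,"rz": 0},{"dx": 0,"dy": 0,"dz": 0,"rx": 0,"ry": 0,"rz": 0},{"dx": 0,"dy": 0,"dz": 0,"rx": 0,"ry": 0,"rz": 0},{"dx": 0,"dy": 0,"dz": 0,"rx": 0,"ry": 0,"rz": 0},{"dx": 0,"dy": 0,"dz": 0,"rx": 0,"ry": 0,"rz": 0},{"dx": 0,"dy": 0,"dz": 0,"rx": 0,"ry": 0,"rz": 0},{"dx": 0,"dy": 0,"dz": 0,"rx": 0,"ry": 0,"rz": 0},{"dx": 0,"dy": 0,"dz": 0,"rx": 0,"ry": 0,"rz": 0}]}}

```text
t: 12.9
tcp_pos: [0.4803, 0.157, 0.0646]
tool_rot: [0.767, 0.642, 0.0, 0.0]
force: [-4.7, -0.5, 24.8]
finger_gap: 0.579
gripper_force: 65.0
```

{"api": "move_arm", "payload": {"targets": [{"dx": 0,"dy": 0,"dz": 0.08,"rx": 0,"ry": 0,"rz": 0},{"dx": 0,"dy": 0,"dz": 0,"rx": 0,"ry": 0,"rz": 0},{"dx": 0,"dy": 0,"dz": 0,"rx": 0,"ry": 0,"rz": 0},{"dx": 0,"dy": 0,"dz": 0,"rx": 0,"ry": 0,"rz": 0},{"dx": 0,"dy": 0,"dz": 0,"rx": 0,"ry": 0,"rz": 0},{"dx": 0,"dy": 0,"dz": 0.5,"rx": 0,"ry": 0,"rz": 0},{"dx": 0,"dy": 0,"dz": 0.8,"rx": 0,"ry": 0,"rz": 0},{"dx": 0,"dy": 0,"dz": 0.9,"rx": 0,"ry": 0,"rz": 0},{"dx": 0,"dy": 0,"dz": 0.9,"rx": 0,"ry": 0,"rz": 0},{"dx": 0,"dy": 0,"dz": 0.4,"rx": 0,"ry": 0,"rz": 0}], "claw": 80}}

```text
t: 14.15
tcp_pos: [0.481, 0.1572, 0.1532]
tool_rot: [0.767, 0.642, 0.001, 0.001]
force: [-0.1, -0.1, -0.2]
finger_gap: 0.797
gripper_force: 0.0
```

Run:
```python
from st import *
st();im=snap('scene','s5.png');t=snap('top','t5.png')
cv2.imwrite('pics/v5.png',np.hstack([cv2.resize(im[205:305,185:285,::-1],None,fx=4,fy=4,interpolation=2),cv2.resize(t[170:270,210:310,::-1],None,fx=4,fy=4,interpolation=2)]))
pr=lambda p:((proj('scene',p)+.5-[185,205])*4-.5).round(0).tolist()
u=np.array([-.1743,-.9847,0]);v=np.array([.9847,-.1743,0]);z=np.array([0,0,1])
P=np.array([.4804,.1599,.053])
for h in(0,.05): print('head',h,[pr(P+a*.018*u+b*.025*v+h*z) for a,b in((1,-1),(-1,-1),(-1,1),(1,1))])
K=P+.1*u
print('knob top/bot center',K,[pr(K+h*z) for h in(.047,.021)],'top view',[((proj('top',K+h*z)+.5-[210,170])*4-.5+[400,0]).round(0).tolist() for h in(.047,.021)])
```

```text
t 14.15 tcp [0.481  0.1572 0.1532] ydir -10.13 z [ 0.003  0.    -1.   ] gap 0.7969140570455651 F [-0.1 -0.1 -0.2] 0.0 q [ 0.09  0.49  1.81 -0.    0.85  0.27]
head 0 [[195.0, 369.0], [117.0, 404.0], [72.0, 325.0], [148.0, 293.0]]
head 0.05 [[181.0, 294.0], [99.0, 329.0], [53.0, 250.0], [133.0, 217.0]]
knob top/bot center [0.46297 0.06143 0.053  ] [[331.0, 187.0], [335.0, 227.0]] top view [[639.0, 190.0], [646.0, 195.0]]
```

View pics/v5.png

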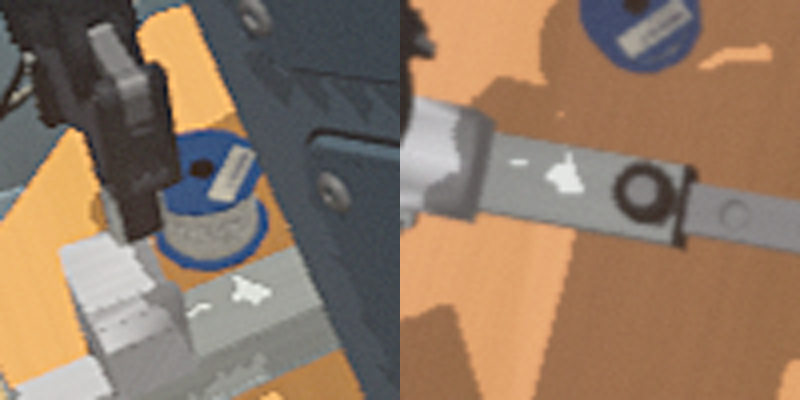

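The head sits fully home with its groove along the bar and the gripper is free. In the top half the knob is at (646,191), about 3 mm nearer the cap than predicted, which puts it at about (0.463, 0.059). Next I go over the knob.

{"api": "move_arm", "payload": {"targets": [{"dx": -0.07,"dy": -0.4,"dz": 0,"rx": 0,"ry": 0,"rz": 0},{"dx": -0.15,"dy": -0.8,"dz": 0,"rx": 0,"ry": 0,"rz": 0},{"dx": -0.15,"dy": -0.8,"dz": 0,"rx": 0,"ry": 0,"rz": 0},{"dx": -0.15,"dy": -0.8,"dz": 0,"rx": 0,"ry": 0,"rz": 0},{"dx": -0.13,"dy": -0.7,"dz": 0,"rx": 0,"ry": 0,"rz": 0},{"dx": -0.07,"dy": -0.4,"dz": 0,"rx": 0,"ry": 0,"rz": 0},{"dx": 0,"dy": 0,"dz": -0.4,"rx": 0,"ry": 0,"rz": 0},{"dx": 0,"dy": 0,"dz": -0.6,"rx": 0,"ry": 0,"rz": 0},{"dx": 0,"dy": 0,"dz": -0.6,"rx": 0,"ry": 0,"rz": 0},{"dx": 0,"dy": 0,"dz": -0.4,"rx": 0,"ry": 0,"rz": 0}]}}

```text
t: 15.5
tcp_pos: [0.4617, 0.06, 0.1]
tool_rot: [0.767, 0.642, -0.001, -0.001]
force: [-0.9, 0.3, -0.2]
finger_gap: 0.8
gripper_force: 0.0
```

{"api": "move_arm", "payload": {"targets": [{"dx": 0,"dy": 0,"dz": -0.4,"rx": 0,"ry": 0,"rz": 0},{"dx": 0,"dy": 0,"dz": -0.5,"rx": 0,"ry": 0,"rz": 0},{"dx": 0,"dy": 0,"dz": -0.4,"rx": 0,"ry": 0,"rz": 0},{"dx": 0,"dy": 0,"dz": -0.2,"rx": 0,"ry": 0,"rz": 0},{"dx": 0,"dy": 0,"dz": 0,"rx": 0,"ry": 0,"rz": 0},{"dx": 0,"dy": 0,"dz": 0,"rx": 0,"ry": 0,"rz": 0},{"dx": 0,"dy": 0,"dz": 0,"rx": 0,"ry": 0,"rz": 0},{"dx": 0,"dy": 0,"dz": 0,"rx": 0,"ry": 0,"rz": 0},{"dx": 0,"dy": 0,"dz": 0,"rx": 0,"ry": 0,"rz": 0},{"dx": 0,"dy": 0,"dz": 0,"rx": 0,"ry": 0,"rz": 0}]}}

```text
t: 16.75
tcp_pos: [0.4623, 0.0595, 0.0639]
tool_rot: [0.767, 0.642, 0.0, 0.0]
force: [0.1, -0.2, 0.1]
finger_gap: 0.799
gripper_force: 0.0
```

{"api": "move_arm", "payload": {"targets": [{"dx": 0,"dy": 0,"dz": 0,"rx": 0,"ry": 0,"rz": 0},{"dx": 0,"dy": 0,"dz": 0,"rx": 0,"ry": 0,"rz": 0},{"dx": 0,"dy": 0,"dz": 0,"rx": 0,"ry": 0,"rz": 0},{"dx": 0,"dy": 0,"dz": 0,"rx": 0,"ry": 0,"rz": 0},{"dx": 0,"dy": 0,"dz": 0,"rx": 0,"ry": 0,"rz": 0},{"dx": 0,"dy": 0,"dz": 0,"rx": 0,"ry": 0,"rz": 0},{"dx": 0,"dy": 0,"dz": 0,"rx": 0,"ry": 0,"rz": 0},{"dx": 0,"dy": 0,"dz": 0,"rx": 0,"ry": 0,"rz": 0},{"dx": 0,"dy": 0,"dz": 0,"rx": 0,"ry": 0,"rz": 0},{"dx": 0,"dy": 0,"dz": 0,"rx": 0,"ry": 0,"rz": 0}], "claw": 10, "newtons": 60}}

```text
t: 18.0
tcp_pos: [0.4634, 0.0594, 0.0641]
tool_rot: [0.767, 0.642, 0.001, 0.001]
force: [4.2, -0.9, 5.0]
finger_gap: 0.292
gripper_force: 59.0
```

{"api": "move_arm", "payload": {"targets": [{"dx": 0.04,"dy": 0,"dz": 0,"rx": 0,"ry": 0,"rz": 0},{"dx": 0,"dy": 0,"dz": 0.1,"rx": 0,"ry": 0,"rz": 0},{"dx": 0,"dy": 0,"dz": 0.1,"rx": 0,"ry": 0,"rz": 0},{"dx": 0,"dy": 0,"dz": 0.1,"rx": 0,"ry": 0,"rz": 0},{"dx": 0,"dy": 0,"dz": 0.1,"rx": 0,"ry": 0,"rz": 0},{"dx": 0,"dy": 0,"dz": 0.1,"rx": 0,"ry": 0,"rz": 0},{"dx": 0,"dy": 0,"dz": 0.06,"rx": 0,"ry": 0,"rz": 0},{"dx": 0,"dy": 0,"dz": 0,"rx": 0,"ry": 0,"rz": 0},{"dx": 0,"dy": 0,"dz": 0,"rx": 0,"ry": 0,"rz": 0},{"dx": 0,"dy": 0,"dz": 0,"rx": 0,"ry": 0,"rz": 0}], "newtons": 70}}

```text
t: 19.25
tcp_pos: [0.4633, 0.0594, 0.0769]
tool_rot: [0.767, 0.642, -0.0, -0.0]
force: [6.3, -1.2, -10.2]
finger_gap: 0.286
gripper_force: 69.1
```

{"api": "move_arm", "payload": {"targets": [{"dx": -0.018,"dy": -0.1,"dz": 0,"rx": 0,"ry": 0,"rz": 0},{"dx": -0.035,"dy": -0.2,"dz": 0,"rx": 0,"ry": 0,"rz": 0},{"dx": -0.035,"dy": -0.2,"dz": 0,"rx": 0,"ry": 0,"rz": 0},{"dx": -0.035,"dy": -0.2,"dz": 0,"rx": 0,"ry": 0,"rz": 0},{"dx": -0.035,"dy": -0.2,"dz": 0,"rx": 0,"ry": 0,"rz": 0},{"dx": -0.035,"dy": -0.2,"dz": 0,"rx": 0,"ry": 0,"rz": 0},{"dx": -0.035,"dy": -0.2,"dz": 0,"rx": 0,"ry": 0,"rz": 0},{"dx": -0.035,"dy": -0.2,"dz": 0,"rx": 0,"ry": 0,"rz": 0},{"dx": 0,"dy": 0,"dz": 0,"rx": 0,"ry": 0,"rz": 0},{"dx": 0,"dy": 0,"dz": 0,"rx": 0,"ry": 0,"rz": 0}]}}

```text
t: 20.5
tcp_pos: [0.4567, 0.022, 0.0769]
tool_rot: [0.767, 0.642, -0.0, -0.0]
force: [5.7, -1.6, -10.5]
finger_gap: 0.285
gripper_force: 69.1
```

Moved 38 mm with little drag. Lowering the pin.

{"api": "move_arm", "payload": {"targets": [{"dx": 0,"dy": 0,"dz": -0.1,"rx": 0,"ry": 0,"rz": 0},{"dx": 0,"dy": 0,"dz": -0.1,"rx": 0,"ry": 0,"rz": 0},{"dx": 0,"dy": 0,"dz": -0.1,"rx": 0,"ry": 0,"rz": 0},{"dx": 0,"dy": 0,"dz": -0.1,"rx": 0,"ry": 0,"rz": 0},{"dx": 0,"dy": 0,"dz": -0.1,"rx": 0,"ry": 0,"rz": 0},{"dx": 0,"dy": 0,"dz": -0.04,"rx": 0,"ry": 0,"rz": 0},{"dx": 0,"dy": 0,"dz": 0,"rx": 0,"ry": 0,"rz": 0},{"dx": 0,"dy": 0,"dz": 0,"rx": 0,"ry": 0,"rz": 0},{"dx": 0,"dy": 0,"dz": 0,"rx": 0,"ry": 0,"rz": 0},{"dx": 0,"dy": 0,"dz": 0,"rx": 0,"ry": 0,"rz": 0}]}}

```text
t: 21.75
tcp_pos: [0.4567, 0.022, 0.0643]
tool_rot: [0.767, 0.642, 0.0, 0.0]
force: [3.5, -2.9, -5.7]
finger_gap: 0.287
gripper_force: 69.8
```

{"api": "move_arm", "payload": {"targets": [{"dx": 0,"dy": 0,"dz": -0.04,"rx": 0,"ry": 0,"rz": 0},{"dx": 0,"dy": 0,"dz": -0.04,"rx": 0,"ry": 0,"rz": 0},{"dx": 0,"dy": 0,"dz": 0,"rx": 0,"ry": 0,"rz": 0},{"dx": 0,"dy": 0,"dz": 0,"rx": 0,"ry": 0,"rz": 0},{"dx": 0,"dy": 0,"dz": 0,"rx": 0,"ry": 0,"rz": 0},{"dx": 0,"dy": 0,"dz": 0,"rx": 0,"ry": 0,"rz": 0},{"dx": 0,"dy": 0,"dz": 0,"rx": 0,"ry": 0,"rz": 0},{"dx": 0,"dy": 0,"dz": 0,"rx": 0,"ry": 0,"rz": 0},{"dx": 0,"dy": 0,"dz": 0,"rx": 0,"ry": 0,"rz": 0},{"dx": 0,"dy": 0,"dz": 0,"rx": 0,"ry": 0,"rz": 0}]}}

```text
t: 23.0
tcp_pos: [0.4568, 0.0221, 0.0641]
tool_rot: [0.767, 0.642, 0.0, 0.001]
force: [1.9, -1.5, 13.6]
finger_gap: 0.283
gripper_force: 71.6
```

Run:
```python
from st import *
st();im=snap('scene','s6.png');t=snap('top','t6.png')
cv2.imwrite('pics/v6.png',np.hstack([cv2.resize(im[205:305,185:285,::-1],None,fx=4,fy=4,interpolation=2),cv2.resize(t[140:290,180:380,::-1],None,fx=2,fy=2,interpolation=2)[:, :400].copy() if 0 else cv2.resize(t[130:280,180:330,::-1],(400,400),interpolation=2)]))
```

```text
t 23.0 tcp [0.4568 0.0221 0.0641] ydir -10.13 z [ 0.001 -0.    -1.   ] gap 0.28297076168417296 F [ 1.9 -1.5 13.6] 71.64147734642029 q [-0.2   0.61  1.99 -0.    0.54 -0.02]
```

View pics/v6.png

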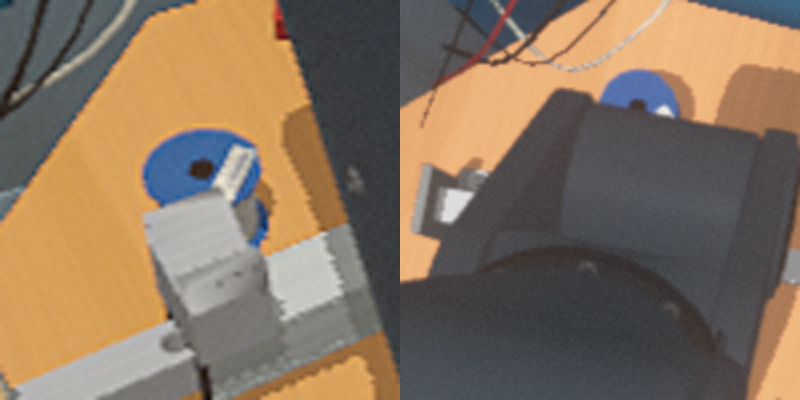

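The scene half shows the head still seated and moved about 40 mm with the sleeve, and the spool untouched. The pin stops hard at its home height (TCP z 0.0641, as before the lift). I hand the job in.

```bash
python3 -c "
from station import order
print(order.sign_off())"
```

```text
the job is handed in; nothing more can be done
None
```

The job is handed in at about 23 s: the rest head is seated on the post with its groove along the bar, and the section is one hole along with the pin home and the knob still gripped. The relay was hidden behind the arm in the last pictures.

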